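Turn the hotel courtesy carousel so the menu card faces the guest

TASK

The square turntable tray on the hotel desk has been left turned away: push it round by its rim, with the fingertips, until the tent-shaped menu card stands squarely in line with the metal tongue that marks the front of the carousel, then let go and move clear. Do not touch, tip or pick up the card, the glasses or the sugar pot riding on the tray, and leave the other things on the desk where they are.

Things in the scene. Friction and masses are not known exactly. Their poses are not given: they have to be found in the camera images.
- foot: the carousel's fixed metal foot; origin on the turning axis at desk height. A round plate 170 mm across and 12 mm high, and a flat tongue 30 mm wide and 10 mm high that sticks out along the foot's +x axis to 200 mm from the axis, so that it always shows beyond the tray. The tongue is the front of the carousel, on the side roughly away from the robot. Nothing of the foot moves.
- tongue (a point): point on the tongue's centre line, at desk height, 105 mm from the turning axis; card_edge belongs straight above it
- tray (a joint): angle of the turntable tray about its upright axis in rad, counter-clockwise from above positive, 0 wherever it stood at the start; it turns freely both ways beyond a full turn. Its friction (0.15 N m, about 2 N at the rim near a corner) keeps it where it is left, it does not coast.
- tray_centre (a point): point on the turning axis at the tray's top, 60 mm above the desk; its frame turns with the tray: +x points to the middle of the edge beside the menu card, z up. The tray is a black square slab 210 x 210 mm with corners and edges rounded by 6 mm, 30 mm thick, underside 30 mm and top 60 mm above the desk, its sides square to these axes. Under it, outside the 85 mm radius of the foot's plate, there is only the desk and the tongue.
- card_edge (a point): middle of the tray's edge beside the menu card, at the tray's top, 105 mm from the turning axis on the tray's +x side; turns with the tray
- menu_card: small white folded tent card fixed to the tray, 90 mm wide along the tray's edge, 40 mm deep, top 60 mm above the tray; origin at the centre of its foot, 68 mm from the turning axis towards card_edge. Its printed face (away from the axis) looks out over that edge.
- glass_a: upturned drinking glass standing loose on the tray, 52 mm across, 60 mm tall; origin at the centre of its underside
- glass_b: a second upturned glass, the same
- sugar_pot: small open white sugar pot standing loose on the tray, 48 mm across, 45 mm tall; origin at the centre of its underside. Glasses and pot stand wholly within 95 mm of the turning axis and 75 mm of its middle lines.
- tv_remote: black remote control, 190 x 50 x 20 mm, lying loose on the desk to the right; bystander; origin at the centre of its underside
- ac_remote: white remote control with a display, 150 x 58 x 20 mm, lying loose on the desk to the left; bystander; origin as before
- water_bottle: glass water bottle, 76 mm across, 250 mm tall, standing loose on the right; bystander; origin at the centre of its underside
- mug: white mug, 80 mm across, 90 mm tall, standing loose on the left; bystander; origin at the centre of its underside
Mind the look-alikes: they are no part of the job. What is shaped like the glass_b but blue or green is not meant.

How it is judged:
At the end, for the whole second after the job is handed in: The middle of the tray's card edge stands within 14 mm (about 7.5 degrees) of straight above the tongue's centre line, the tray is at rest, both glasses and the sugar pot still stand upright on the tray, and the things on the desk lie within 30 mm of where they were (horizontal distance between card_edge and tongue below 0.014 m and velocity of joint tray between -0.05 and 0.05 rad/s and horizontal distance between each of glass_a, glass_b, sugar_pot and tray_centre below 0.085 m and height (world z) of glass_a between 0.055 and 0.066 m and angle between each of glass_a, glass_b, sugar_pot's own z axis and vertical below 0.12 rad and height (world z) of glass_b between 0.055 and 0.066 m and height (world z) of sugar_pot between 0.055 and 0.066 m and distance of each of tv_remote, ac_remote, water_bottle, mug from where it was at the start of the episode below 0.03 m); the robot touches nothing.
It fails at once if the robot touched the menu card, a glass or the sugar pot (more than 1 N) (contact force between any of the fingers, the arm and glass_a above 1 N or contact force between any of the fingers, the arm and glass_b above 1 N or contact force between any of the fingers, the arm and sugar_pot above 1 N or contact force between any of the fingers, the arm and menu_card above 1 N).
It fails at once if a glass or the sugar pot was lifted, tipped or thrown off the tray (height (world z) of any of glass_a, glass_b, sugar_pot above 0.075 m or height (world z) of any of glass_a, glass_b, sugar_pot below 0.05 m or angle between any of glass_a, glass_b, sugar_pot's own z axis and vertical above 0.4 rad).
It fails at once if a bystander on the desk was moved by more than 30 mm (distance of any of tv_remote, ac_remote, water_bottle, mug from where it was at the start of the episode above 0.03 m).
It also fails if it takes over 58 s, if anything falls off the work surface, if the arm or the gripper's body presses on something with over 40 N, if the wrist force passes 120 N, or if a joint passes its speed limit or range.

ROBOT

A 7-joint arm with a two-finger parallel gripper is mounted at the origin on the work surface. World frame = base frame: x ahead of the robot, y to its left, z up, the work surface at z = 0. Lengths are in m, angles in rad, forces in N, time in s.
With the tool pointing down it reaches from about 0.35 to 0.9 m from the base axis. Payload 8.1 kg.
Tool frame: the origin (TCP) lies at the very end of the fingers, on their centre line; the grasp point (between the pads) lies 19 mm behind it (arm.tcp_to_grasp is the z of the grasp point in the tool frame, in m); z points along the fingers, y is the line along which they close (so a half turn about z gives the same grasp; the last joint's range is limited). The gripper opens to 92 mm and grips with 3 to 60 N. Pads are 19 mm wide; open, the fingers measure 130 mm over their backs; the gripper's body (75 mm by 190 mm) begins 47 mm behind the grasp point.
Start: joints at [1.235, 0.434, 0.025, 1.573, -0.012, 1.134, -0.075], TCP at [0.144, -0.608, 0.2] pointing down, gripper open.
Joint ranges: [-2.62, 2.62], [-0.44, 2.09], [-1.27, 1.32], [0.08, 2.57], [-1.32, 4.46], [0.12, 2], [-2.74, 2.74]. Speed limits (rad/s): [2.22, 2.22, 3.01, 3.01, 3.14, 3.14, 3.14].

INTERFACE

Orientations are given as a rotation vector (axis times angle).
In Python, from cell import readout, vision, sign_off, arm gives the robot as it stands. The module is installed in compiled form; this text tells all that it offers.
- The arm moves only by the shell command python3 -m creep 'ROWS' [FORCE]. ROWS is JSON, a list of rows, each a list of 5 numbers: the shift along the tool's x, y, z in units of 4 cm (1.0 is 4 cm), then the turn about the tool's z in units of 4 degrees (1.0 is 4 degrees), then the opening, from 0 (shut) to 1 (fully open). A call has 1 to 12 rows; each row shifts and turns the commanded pose from where the row before left it, along the tool's axes as they then stand; what a row does not reach is not made up. A row lasts 1/8 s, in which the tool goes at most 62.5 mm and 10.7 degrees, less where a joint would pass 70% of its speed; a pose out of reach is approached as far as the arm can. A call with a number of a shift or a turn outside -1 to 1 is refused whole. A call with a gripper value outside its range is refused whole. The fingers move at their own pace and stop on an object; FORCE is the grip in N (left out, the last holds). Time passes only in rows, so rows that do not move let the fingers close. It gives the time, the measured TCP pose, the force, the opening and the grip force at its end, in the units of the state.
- readout.observe(): the state, without advancing time (a new reading comes with each control period).
- vision.get_image(name): name is "side" or "top" or "wrist"; returns a dict with "pixels" (400x640x3 uint8, blue, green, red), "z_map" (400x640 float32, m along the optical axis (not along the pixel's ray), 0 where there is no reading), "camera_matrix" (3x3 intrinsics, pixels), "position" and "rotation" of the camera in the world. Camera axes: x right, y up, looking along -z (the intrinsics and any distortion apply to the point x, -y, -z); pixel columns grow to the right and rows downward; lengths in m; the calibration is good to about 2 mm. The wrist camera is an equidistant fisheye: a pixel r from the principal point sees the ray r / f radians off the axis. A picture is of the moment at which its call begins.
- sign_off(): hands the job in; it is judged then, once.
The state is a dict: "clock": time; "joints": joint angles; "dq": joint speeds; "joint_efforts": joint torques, N m; "position": TCP position; "ee_rot": TCP orientation; "force": force on the tool from outside, world axes, zero at the start; "ft_torque": the same for the moment, N m; "width": opening from 0.0 (shut) to 1.0 (fully open); "gripper_force": force on a finger pad.
Only numpy, scipy, OpenCV 4.12 (cv2) and the standard library are available. Lean on these libraries where they do the work, as an engineer would, in place of code of your own. Each camera call takes 0.05 s, during which the arm holds its last target. There are 200 camera calls.

## Working session

There is one attempt and no reset: what is moved stays moved. The work goes in short steps, Python scripts to look and compute and a shell command to move; the robot and the scene stay as the last step left them, time stands still between calls to the robot, and variables do not carry over. Pictures are saved under pics/ and viewed, at most 10 in all, crops included, and the job is handed in when it is done.

```bash
mkdir -p pics; python3 - <<'E'
from cell import readout, vision
import cv2,numpy as np,pickle
s=readout.observe();print(s['clock'],s['position'],s['ee_rot'],s['width'])
for n in('top','side'):
    d=vision.get_image(n);pickle.dump(d,open(n+'.pkl','wb'));cv2.imwrite(f'pics/{n}0.png',d['pixels']);print(n,d['camera_matrix'],d['position'],d['rotation'])
E
```

```text
0.0 [ 0.14400573 -0.60760502  0.19921463] [-3.11875444e+00 -3.64605663e-01  5.24948768e-04] 1.0026589291392363
top [[441.23739224   0.         305.79087606]
 [  0.         441.23739224 196.09433652]
 [  0.           0.           1.        ]] [ 0.4454     -0.03425413  1.21324755] [ 0.07413055 -0.0646035  -1.58020296]
side [[375.41814624   0.         320.49357233]
 [  0.         375.41814624 197.79409527]
 [  0.           0.           1.        ]] [0.33387333 0.69624768 0.75110705] [ 0.19109619 -1.19911782 -2.62446346]
```

View pics/top0.png

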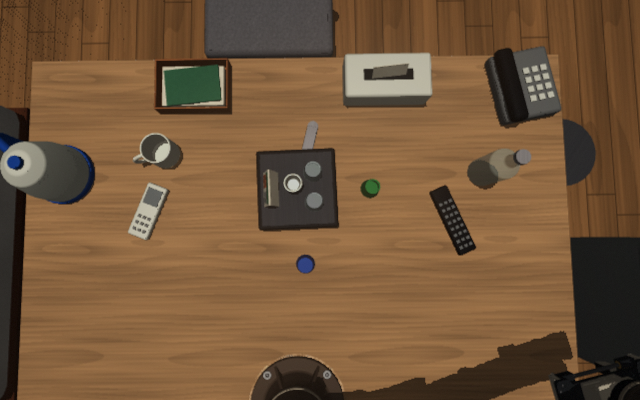

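View pics/side0.png

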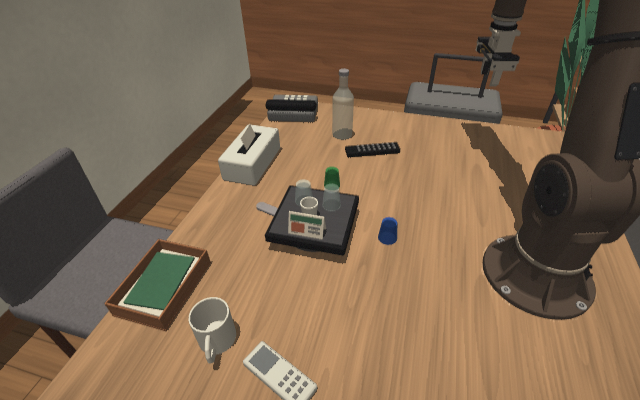

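The top view shows the tray at (297,189). The menu card is on its left side at (270,188), and the tongue points up at (311,130). On the tray are clear glasses at (313,169) and (314,200) and the pot at (293,183). The look-alikes are the blue tumbler at (305,264) and the green one at (371,188). Both stand on the desk and aren't part of the job. The side view agrees, with the card at (306,225) and the tongue at (266,209). The tray needs to turn clockwise by about 100°.

```bash
cat >h.py <<'E'
import numpy as np,cv2
from scipy.spatial.transform import Rotation as R
def ray(d,uv):
    uv=np.atleast_2d(uv).astype(float);K=d['camera_matrix']
    c=np.c_[(uv[:,0]-K[0,2])/K[0,0],-(uv[:,1]-K[1,2])/K[1,1],-np.ones(len(uv))]
    return c@R.from_rotvec(d['rotation']).as_matrix().T
def plane(d,uv,z):
    r=ray(d,uv);p=d['position'];return p+r*((z-p[2])/r[:,2])[:,None]
def cloud(d):
    v,u=np.mgrid[:400,:640];z=d['z_map'].ravel()
    return (d['position']+ray(d,np.c_[u.ravel(),v.ravel()])*z[:,None]).reshape(400,640,3)
def tray(d,ztop=.06):
    """tray centre, edge-normal angle (mod 90) from dark mask near tray"""
    w=cloud(d);g=d['pixels'].max(2)
    m=((g<75)&(w[...,2]>.045)&(w[...,2]<.075)&(abs(w[...,0]-.46)<.25)&(abs(w[...,1])<.25)).astype(np.uint8)
    cs=cv2.findContours(cv2.morphologyEx(m,cv2.MORPH_CLOSE,np.ones((9,9))),0,2)[0]
    c=max(cs,key=cv2.contourArea)
    p=plane(d,c[:,0],ztop)[:,:2]
    return cv2.minAreaRect((p*1000).astype(np.float32)),m
def tongue(d,c):
    w=cloud(d);r=np.hypot(w[...,0]-c[0],w[...,1]-c[1]);px=d['pixels'].astype(int)
    m=(px.max(2)-px.min(2)<25)&(px.max(2)>70)&(r>.12)&(r<.215)&(w[...,2]<.03)&(w[...,0]>c[0]+.08)
    v,u=np.nonzero(m);p=plane(d,np.c_[u,v],.01)[:,:2];return p
E
python3 - <<'E'
import pickle;from h import *
t=pickle.load(open('top.pkl','rb'));s=pickle.load(open('side.pkl','rb'))
for n,d in(('top',t),('side',s)):
    w=cloud(d);print(n);(rc,m)=tray(d);print(rc,m.sum(),np.median(w[m>0][:,2]))
    c=np.array(rc[0])/1000;p=tongue(d,c);print('tongue',len(p),p.mean(0),p.min(0),p.max(0));f=p.mean(0)-c;print(np.degrees(np.arctan2(f[1],f[0])))
w=cloud(t)
for k,u,v in(('ga',313,169),('gb',314,200),('pot',293,183),('card',270,188),('blue',305,264),('green',371,188),('bottle',522,157),('mug',157,150),('bottlebase',485,173)):
    print(k,w[v,u].round(3))
o=(w[...,2]>.075)&(np.hypot(w[...,0]-c[0],w[...,1]-c[1])<.15)
n,l,st,_=cv2.connectedComponentsWithStats(o.astype(np.uint8))
for i in range(1,n):
    if st[i,4]>15:print(st[i],w[l==i].min(0).round(3),w[l==i].max(0).round(3),w[l==i].mean(0).round(3))
E
```

```text
top
((566.8884887695312, -3.7474288940429688), (208.6819305419922, 207.01141357421875), 2.0032835006713867) 4829 0.059152561955950755
tongue 272 [ 0.72094421 -0.04129947] [ 0.68510015 -0.06066169] [ 0.76112659 -0.02116003]
-13.699052200543523
side
((564.3720703125, 4.3365325927734375), (209.34564208984375, 217.24081420898438), 1.8901255130767822) 1454 0.06026146401643395
tongue 159 [ 0.72448132 -0.03917514] [ 0.69400899 -0.05946633] [ 0.759062   -0.01704419]
-15.203650718125308
ga [ 0.61  -0.047  0.118]
gb [ 0.532 -0.048  0.116]
pot [0.582 0.005 0.064]
card [0.564 0.062 0.112]
blue [ 0.371 -0.024  0.059]
green [ 0.567 -0.2    0.057]
bottle [ 0.612 -0.507  0.248]
mug [0.686 0.385 0.004]
bottlebase [ 0.596 -0.477  0.116]
[303 162  19  19 280] [ 0.445 -0.068  0.076] [ 0.628 -0.021  1.213] [ 0.605 -0.045  0.116]
[264 170  13  37 421] [ 0.445 -0.034  0.075] [0.611 0.08  1.213] [0.565 0.063 0.103]
[283 174  19  19 145] [ 0.445 -0.034  0.075] [0.601 0.029 1.213] [0.58  0.007 0.105]
[305 193  18  19 268] [ 0.445 -0.069  0.076] [ 0.554 -0.026  1.213] [ 0.528 -0.047  0.118]
```

Axis is at about (0.566, -0.003), the card direction at 92°, and the tongue at about -14°, so the turn is about 106° clockwise. I'll push the near side close to its left corner, with the fingers shut. There's no glass under the gripper body there. First I move to about (0.43, 0.07).

```bash
python3 -m creep '[[0,0,0,0.95,0],[0,0,0,0.95,0],[0,0,0,0.95,0],[0.45,-0.98,0,0,0],[0.45,-0.98,0,0,0],[0.45,-0.98,0,0,0],[0.45,-0.98,0,0,0],[0.45,-0.98,0,0,0],[0.45,-0.98,0,0,0],[0.45,-0.98,0,0,0],[0.45,-0.98,0,0,0],[0.45,-0.98,0,0,0]]'
python3 -m creep '[[0.45,-0.98,0,0,0],[0.45,-0.98,0,0,0],[0.45,-0.98,0,0,0],[0.45,-0.98,0,0,0],[0.45,-0.98,0,0,0],[0.45,-0.98,0,0,0],[0.45,-0.98,0,0,0],[0.45,-0.98,0,0,0],[0,0,0,0,0],[0,0,0,0,0]]'
python3 -c "
from cell import readout;s=readout.observe();print(s['joints'])"
```

```text
clock: 1.6
position: [0.2944, -0.2487, 0.1999]
ee_rot: [3.141, 0.053, -0.0]
force: [0.5, -0.3, 0.7]
width: 0.003
gripper_force: 0.0
clock: 2.85
position: [0.427, 0.0675, 0.1996]
ee_rot: [3.141, 0.053, -0.002]
force: [0.9, 0.8, 0.4]
width: 0.003
gripper_force: 0.0
[ 0.21131667  0.17021408 -0.55429734  1.97776395  0.10487705  1.0224216
 -1.928347  ]
```

The wrist joint is at -1.93 and would run out of range on the way round. A half turn of the gripper gives the same shape with room to spare.

```bash
R='' ; python3 -m creep '[[0,0,0,-1,0],[0,0,0,-1,0],[0,0,0,-1,0],[0,0,0,-1,0],[0,0,0,-1,0],[0,0,0,-1,0],[0,0,0,-1,0],[0,0,0,-1,0],[0,0,0,-1,0],[0,0,0,-1,0],[0,0,0,-1,0],[0,0,0,-1,0]]' >/dev/null
python3 -c "
from cell import readout;s=readout.observe();print(s['joints'],s['ee_rot'],s['clock'])"
```

```text
[ 0.31242094  0.18618887 -0.67018765  1.97173981  0.13574755  1.02814484
 -1.119203  ] [ 2.84732362e+00  1.32553268e+00 -1.31201396e-03] 4.35
```

Confirmed: the joint is moving back toward mid-range. I'll finish the half turn.

```bash
python3 -m creep '[[0,0,0,-1,0],[0,0,0,-1,0],[0,0,0,-1,0],[0,0,0,-1,0],[0,0,0,-1,0],[0,0,0,-1,0],[0,0,0,-1,0],[0,0,0,-1,0],[0,0,0,-1,0],[0,0,0,-1,0],[0,0,0,-1,0],[0,0,0,-1,0]]' >/dev/null
python3 -m creep '[[0,0,0,-1,0],[0,0,0,-1,0],[0,0,0,-1,0],[0,0,0,-1,0],[0,0,0,-1,0],[0,0,0,-1,0],[0,0,0,-1,0],[0,0,0,-1,0],[0,0,0,-1,0],[0,0,0,-1,0],[0,0,0,-1,0],[0,0,0,-1,0]]' >/dev/null
python3 -m creep '[[0,0,0,-1,0],[0,0,0,-1,0],[0,0,0,-1,0],[0,0,0,-1,0],[0,0,0,-1,0],[0,0,0,-1,0],[0,0,0,-1,0],[0,0,0,-1,0],[0,0,0,-1,0],[0,0,0,0,0]]'
python3 -c "
from cell import readout;s=readout.observe();print(s['joints'],s['ee_rot'],s['position'])"
```

```text
clock: 8.6
position: [0.4271, 0.0666, 0.1997]
ee_rot: [0.049, -3.141, 0.002]
force: [0.6, -0.3, 1.2]
width: 0.007
gripper_force: 0.0
[ 0.64680309  0.29647214 -1.10729716  1.95245621  0.30273601  1.07425616
  1.01160999] [ 4.90476163e-02 -3.14057673e+00  1.89019870e-03] [0.42711288 0.06662983 0.19973721]
```

```bash
python3 -m creep '[[0,0.25,0.7,0,0],[0,0,0.7,0,0],[0,0,0.7,0,0],[0,0,0.7,0,0],[0,0,0.6,0,0],[0,0,0.55,0,0],[0,0,0,0,0]]'
python3 - <<'E'
from cell import readout, vision
import cv2
s=readout.observe();print(s['joints'])
a=vision.get_image('top')['pixels'][90:290,190:430];b=vision.get_image('side')['pixels'][140:290,230:430]
cv2.imwrite('pics/low.png',cv2.hconcat([cv2.resize(a,(420,350)),cv2.resize(b,(380,350))]))
E
```

```text
clock: 9.48
position: [0.4259, 0.0771, 0.041]
ee_rot: [0.05, -3.138, 0.002]
force: [0.3, -0.5, 0.1]
width: 0.005
gripper_force: 0.0
[ 0.39128365  0.51642434 -0.90211681  2.14706295  0.60097858  0.75440239
  0.69618312]
```

View pics/low.png

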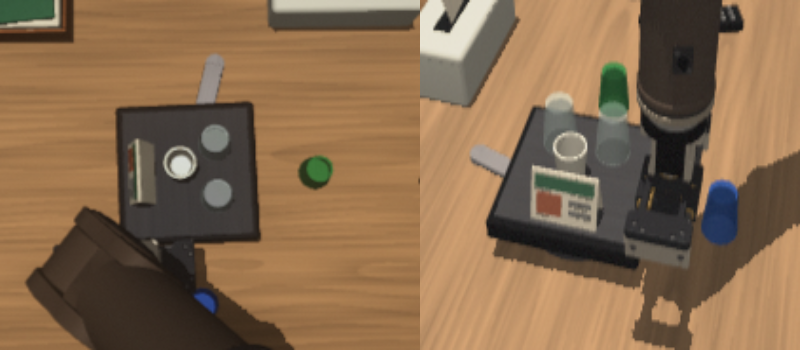

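The fingers are down just outside the near edge at about (180,260) in the left crop, clear of the card, glasses and blue tumbler. Now I make contact and follow the arc.

```bash
python3 -m creep '[[-0.3,0,0,0,0],[-0.3,0,0,0,0],[-0.07,0.1,0,0.5,0],[-0.07,0.1,0,0.5,0],[-0.07,0.1,0,0.5,0],[-0.07,0.1,0,0.5,0],[-0.07,0.1,0,0.5,0],[-0.07,0.1,0,0.5,0],[-0.07,0.1,0,0.5,0],[-0.07,0.1,0,0.5,0]]'
cat >chk.py <<'E'
from h import *;from cell import readout,vision
import sys
s=readout.observe();d=vision.get_image('side');t=vision.get_image('top')
M=R.from_rotvec(s['ee_rot']).as_matrix();print('q',np.round(s['joints'],2),'tool-y ang',np.degrees(np.arctan2(M[1,1],M[0,1])),'clock',s['clock'])
c=np.array([.566,-.003])
p=M.T@np.array([s['position'][0]-c[0],s['position'][1]-c[1],0]);print('finger rel axis in tool mm',p*1000)
for x in(t,d):
    try:print(tray(x)[0])
    except Exception as e:print(e)
a=t['pixels'][90:290,190:430];b=d['pixels'][140:290,230:430]
cv2.imwrite(f'pics/{sys.argv[1]}.png',cv2.hconcat([cv2.resize(a,(420,350)),cv2.resize(b,(380,350))]))
E
python3 chk.py a
```

```text
clock: 10.82
position: [0.4765, 0.109, 0.042]
ee_rot: [0.388, 3.117, -0.0]
force: [-0.7, 0.4, -0.7]
width: 0.004
gripper_force: 0.0
q [ 0.26  0.56 -0.8   2.03  0.56  0.79  0.44] tool-y ang 75.80007900313402 clock 10.825
finger rel axis in tool mm [ 1.14272425e+02  8.65920150e+01 -8.20201089e-03]
((566.8900756835938, -3.7943649291992188), (208.681884765625, 206.91748046875), 2.003274917602539)
((650.990966796875, 22.698951721191406), (89.895751953125, 236.19627380371094), 24.240995407104492)
```

No contact was made: the fingers passed just outside the corner and the tray hasn't moved. I'll back up along the same arc and then press further in before following it.

```bash
python3 -m creep '[[0.09,-0.1,0,-0.5,0],[0.09,-0.1,0,-0.5,0],[0.08,-0.1,0,-0.5,0],[0.07,-0.1,0,-0.5,0],[0.07,-0.1,0,-0.5,0],[0.07,-0.1,0,-0.5,0],[0.07,-0.1,0,-0.5,0],[0.07,-0.1,0,-0.5,0],[0,0,0,0,0]]'
python3 -m creep '[[-0.1,-0.05,0,0,0],[-0.1,-0.05,0,0,0],[-0.1,-0.05,0,0,0],[-0.1,0,0,0,0],[-0.1,0,0,0,0],[-0.1,0,0,0,0],[0,0,0,0,0]]'
python3 chk.py b
```

```text
clock: 12.05
position: [0.4479, 0.0798, 0.0419]
ee_rot: [0.053, -3.141, 0.0]
force: [0.3, -0.4, 0.6]
width: 0.003
gripper_force: 0.0
clock: 12.92
position: [0.4727, 0.0753, 0.042]
ee_rot: [-0.053, 3.141, 0.0]
force: [0.5, 0.5, 0.3]
width: 0.006
gripper_force: 0.0
q [ 0.38  0.57 -0.88  2.05  0.61  0.81  0.74] tool-y ang 91.9291021741557 clock 12.925
finger rel axis in tool mm [ 9.06172417e+01  8.13624058e+01 -1.19534654e-03]
((566.8677368164062, -3.4324417114257812), (208.63214111328125, 207.6925506591797), 1.977303385734558)
((612.7194213867188, 51.894134521484375), (151.4217071533203, 293.72283935546875), 45.30253982543945)
```

View pics/b.png

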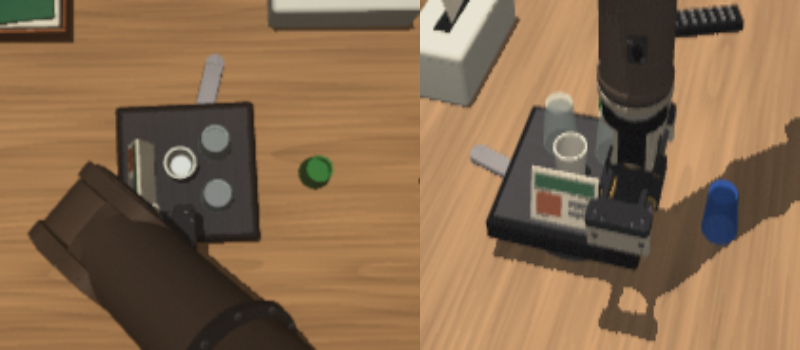

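```bash
python3 - <<'E'
from h import *;from cell import vision
d=vision.get_image('wrist');cv2.imwrite('pics/w.png',d['pixels'])
s=vision.get_image('side');w=cloud(s)
cv2.imwrite('pics/s2.png',cv2.resize(s['pixels'][170:280,260:400],(763,600),interpolation=cv2.INTER_CUBIC))
for v in range(196,266,5): print(v,[(u,*w[v,u].round(3)) for u in range(322,362,9)])
E
```

```text
196 [(322, np.float64(0.565), np.float64(-0.078), np.float64(0.061)), (331, np.float64(0.526), np.float64(-0.03), np.float64(0.11)), (340, np.float64(0.469), np.float64(0.114), np.float64(0.241)), (349, np.float64(0.451), np.float64(0.106), np.float64(0.239)), (358, np.float64(0.435), np.float64(0.087), np.float64(0.227))]
201 [(322, np.float64(0.559), np.float64(-0.057), np.float64(0.062)), (331, np.float64(0.526), np.float64(-0.029), np.float64(0.093)), (340, np.float64(0.474), np.float64(0.088), np.float64(0.204)), (349, np.float64(0.453), np.float64(0.091), np.float64(0.211)), (358, np.float64(0.445), np.float64(0.02), np.float64(0.153))]
206 [(322, np.float64(0.554), np.float64(-0.039), np.float64(0.06)), (331, np.float64(0.494), np.float64(0.09), np.float64(0.186)), (340, np.float64(0.474), np.float64(0.089), np.float64(0.19)), (349, np.float64(0.453), np.float64(0.092), np.float64(0.197)), (358, np.float64(0.441), np.float64(0.044), np.float64(0.159))]
211 [(322, np.float64(0.549), np.float64(-0.02), np.float64(0.059)), (331, np.float64(0.492), np.float64(0.097), np.float64(0.
[... 2742 characters left out ...]
at64(0.433), np.float64(0.044), np.float64(0.002))]
256 [(322, np.float64(0.518), np.float64(0.088), np.float64(0.005)), (331, np.float64(0.497), np.float64(0.078), np.float64(0.001)), (340, np.float64(0.474), np.float64(0.074), np.float64(0.002)), (349, np.float64(0.452), np.float64(0.067), np.float64(0.002)), (358, np.float64(0.429), np.float64(0.061), np.float64(0.003))]
261 [(322, np.float64(0.514), np.float64(0.101), np.float64(0.002)), (331, np.float64(0.492), np.float64(0.096), np.float64(0.002)), (340, np.float64(0.47), np.float64(0.089), np.float64(0.002)), (349, np.float64(0.448), np.float64(0.084), np.float64(0.003)), (358, np.float64(0.426), np.float64(0.076), np.float64(0.001))]
```

View pics/w.png

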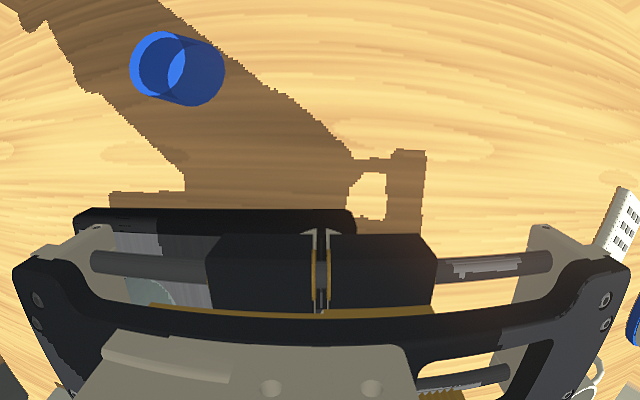

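View pics/s2.png

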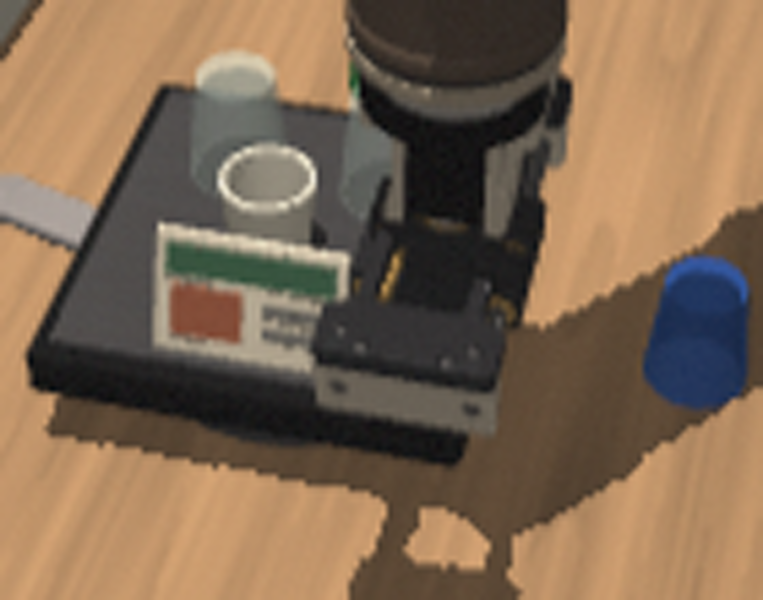

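The wrist view shows the finger pads at about (320,270) lying above the black tray, whose near edge is at row 210. The side crop shows the gripper's end plate unusually high. The tips seem to be over the tray rather than beside it, so I'll measure them from the wrist depth.

```bash
python3 - <<'E'
from h import *;from cell import vision
d=vision.get_image('wrist');K=d['camera_matrix'];print(K[0],d['position'])
v,u=np.mgrid[:400,:640];a=(u-K[0,2]);b=(v-K[1,2]);r=np.hypot(a,b)+1e-9;th=r/K[0,0]
c=np.stack([np.sin(th)*a/r,-np.sin(th)*b/r,-np.cos(th)],-1);c/=np.cos(th)[...,None]
w=d['position']+(c*d['z_map'][...,None])@R.from_rotvec(d['rotation']).as_matrix().T
for v in range(200,340,8):print(v,*[tuple((w[v,u]*1000).astype(int)) for u in(130,240,308,316,322,328,400)])
E
```

```text
[309.70691629   0.         320.77186441] [0.40103338 0.07343665 0.22751375]
200 (np.int64(470), np.int64(-90), np.int64(0)) (np.int64(466), np.int64(12), np.int64(1)) (np.int64(464), np.int64(65), np.int64(1)) (np.int64(464), np.int64(71), np.int64(0)) (np.int64(463), np.int64(76), np.int64(1)) (np.int64(464), np.int64(81), np.int64(0)) (np.int64(461), np.int64(136), np.int64(1))
208 (np.int64(465), np.int64(-65), np.int64(37)) (np.int64(473), np.int64(12), np.int64(0)) (np.int64(471), np.int64(65), np.int64(0)) (np.int64(470), np.int64(72), np.int64(1)) (np.int64(470), np.int64(76), np.int64(0)) (np.int64(469), np.int64(81), np.int64(1)) (np.int64(468), np.int64(137), np.int64(1))
216 (np.int64(464), np.int64(-52), np.int64(55)) (np.int64(462), np.int64(25), np.int64(51)) (np.int64(459), np.int64(67), np.int64(53)) (np.int64(459), np.int64(72), np.int64(51)) (np.int64(459), np.int64(76), np.int64(52)) (np.int64(459), np.int64(79), np.int64(52)) (np.int64(475), np.int64(138), np.int64(0))
224 (np.int64(468), np.int64(-50), np.int64(60)) (np.int64(464), np.int64(27), np.int64(58)) (np
[... 3968 characters left out ...]
), np.int64(168)) (np.int64(446), np.int64(94), np.int64(168))
328 (np.int64(448), np.int64(29), np.int64(177)) (np.int64(447), np.int64(56), np.int64(172)) (np.int64(446), np.int64(72), np.int64(171)) (np.int64(446), np.int64(73), np.int64(171)) (np.int64(446), np.int64(75), np.int64(171)) (np.int64(446), np.int64(76), np.int64(171)) (np.int64(446), np.int64(93), np.int64(171))
336 (np.int64(448), np.int64(30), np.int64(179)) (np.int64(446), np.int64(57), np.int64(175)) (np.int64(446), np.int64(72), np.int64(174)) (np.int64(446), np.int64(73), np.int64(175)) (np.int64(446), np.int64(75), np.int64(174)) (np.int64(447), np.int64(76), np.int64(173)) (np.int64(447), np.int64(92), np.int64(174))
```

The wrist depth puts the fingertip ends at z ≈ 0.068 while 0.042 is reported, so they are just above the tray top at 0.060. The reported height is about 26 mm too low. I'll back out, go 30 mm lower and measure again.

```bash
python3 -m creep '[[0.4,0,0,0,0],[0.4,0,0,0,0],[0.45,0,0,0,0],[0,0,0,0,0],[0,0,0.25,0,0],[0,0,0.25,0,0],[0,0,0.2,0,0],[0,0,0,0,0]]'
python3 - <<'E'
from h import *;from cell import vision
d=vision.get_image('wrist');K=d['camera_matrix']
v,u=np.mgrid[:400,:640];a=(u-K[0,2]);b=(v-K[1,2]);r=np.hypot(a,b)+1e-9;th=r/K[0,0]
c=np.stack([np.sin(th)*a/r,-np.sin(th)*b/r,-np.cos(th)],-1);c/=np.cos(th)[...,None]
w=d['position']+(c*d['z_map'][...,None])@R.from_rotvec(d['rotation']).as_matrix().T
print(d['position'])
for v in range(214,250,3):print(v,*[(w[v,u]*1000).astype(int).tolist() for u in(240,308,316,322,328)])
E
```

```text
clock: 14.18
position: [0.4219, 0.0735, 0.0132]
ee_rot: [0.054, -3.139, -0.0]
force: [0.4, 0.7, -0.6]
width: 0.007
gripper_force: 0.0
[0.35103761 0.07177898 0.19879343]
214 [417, 18, 0] [416, 65, -1] [415, 70, 1] [415, 74, 0] [415, 78, 1]
217 [419, 18, 1] [418, 65, 0] [418, 70, 0] [417, 74, 0] [417, 78, 0]
220 [422, 18, 0] [420, 65, 1] [420, 70, 0] [420, 75, 0] [419, 79, 0]
223 [424, 18, 0] [422, 65, 0] [422, 71, 0] [422, 75, 0] [422, 79, 0]
226 [426, 18, 1] [424, 65, 1] [424, 71, 0] [424, 75, 0] [423, 79, 1]
229 [428, 17, 0] [426, 65, 0] [426, 71, 0] [426, 75, 0] [410, 77, 41]
232 [431, 17, 0] [411, 67, 45] [411, 71, 44] [412, 74, 42] [410, 77, 46]
235 [386, 48, 113] [386, 69, 112] [412, 71, 45] [412, 74, 46] [410, 77, 50]
238 [386, 48, 115] [385, 69, 115] [412, 71, 50] [412, 74, 51] [410, 77, 54]
241 [386, 49, 117] [386, 69, 116] [412, 71, 54] [412, 74, 53] [410, 77, 57]
244 [386, 50, 120] [386, 69, 118] [412, 71, 58] [412, 74, 58] [410, 77, 62]
247 [386, 50, 121] [386, 69, 120] [412, 71, 61] [412, 74, 61] [411, 77, 64]
```

The tips are now at z ≈ 0.041 (true), 20 mm below the tray top. Pushing for real now.

```bash
python3 -m creep '[[-0.25,0,0,0,0],[-0.25,0,0,0,0],[-0.2,0,0,0,0],[-0.1,0.0,0,0,0],[-0.1,0.03,0,0.3,0],[-0.1,0.06,0,0.5,0],[-0.07,0.1,0,0.5,0],[-0.07,0.1,0,0.5,0],[-0.07,0.1,0,0.5,0],[-0.07,0.1,0,0.5,0],[-0.07,0.1,0,0.5,0],[-0.07,0.1,0,0.5,0]]'
python3 chk.py c
```

```text
clock: 15.72
position: [0.478, 0.1042, 0.0135]
ee_rot: [-0.358, -3.116, -0.005]
force: [-12.4, 12.8, 0.6]
width: 0.005
gripper_force: 7.6
q [ 0.25  0.6  -0.77  2.04  0.61  0.74  0.43] tool-y ang 76.88729970250706 clock 15.725
finger rel axis in tool mm [110.03861894  84.48546059   0.87056003]
((566.8383178710938, -2.9615020751953125), (208.577392578125, 208.62217712402344), 73.73230743408203)
((650.1962890625, 16.2996826171875), (110.47200012207031, 240.6378631591797), 20.363346099853516)
```

```bash
python3 -m creep '[[-0.05,0.09,0,0.7,0],[-0.05,0.09,0,0.7,0],[-0.06,0.1,0,0.6,0],[-0.065,0.1,0,0.5,0],[-0.07,0.1,0,0.5,0],[-0.07,0.1,0,0.5,0],[-0.07,0.1,0,0.5,0],[-0.07,0.1,0,0.5,0]]'
python3 chk.py d
```

```text
clock: 16.82
position: [0.5106, 0.1242, 0.0136]
ee_rot: [-0.844, -3.023, -0.004]
force: [-4.1, 7.2, -4.4]
width: 0.003
gripper_force: 3.8
q [ 0.15  0.61 -0.68  1.96  0.55  0.76  0.17] tool-y ang 58.806871883440564 clock 16.825
finger rel axis in tool mm [113.28078829  80.1197831    0.51372251]
((571.6743774414062, -6.5464019775390625), (207.5396728515625, 196.64041137695312), 58.442440032958984)
((659.5655517578125, 48.154685974121094), (60.80878448486328, 127.89537048339844), 34.80821228027344)
```

View pics/d.png

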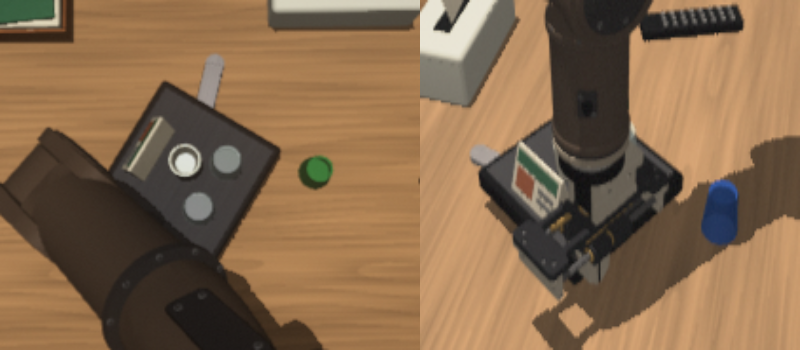

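The tray has turned to about 58° (card at (150,148) in the left crop, everything upright) and the fingers are still outside. I'll keep going along the arc.

```bash
python3 -m creep '[[-0.07,0.1,0,0.5,0],[-0.07,0.1,0,0.5,0],[-0.07,0.1,0,0.5,0],[-0.07,0.1,0,0.5,0],[-0.07,0.1,0,0.5,0],[-0.07,0.1,0,0.5,0],[-0.07,0.1,0,0.5,0],[-0.07,0.1,0,0.5,0],[-0.07,0.1,0,0.5,0],[-0.07,0.1,0,0.5,0],[-0.07,0.1,0,0.5,0],[-0.07,0.1,0,0.5,0]]'
python3 chk.py e
```

```text
clock: 18.42
position: [0.5685, 0.136, 0.0138]
ee_rot: [-1.456, -2.782, -0.002]
force: [-1.2, 5.1, -4.1]
width: 0.004
gripper_force: 2.4
q [ 0.06  0.65 -0.56  1.82  0.47  0.8  -0.13] tool-y ang 34.7300217504438 clock 18.425
finger rel axis in tool mm [112.85537983  81.26067232   0.28868503]
((577.3637084960938, -18.519195556640625), (208.5303955078125, 171.0386962890625), 34.253997802734375)
((506.4237976074219, -18.009536743164062), (349.0467224121094, 172.57708740234375), 86.81419372558594)
```

```bash
python3 -m creep '[[-0.07,0.1,0,0.5,0],[-0.07,0.1,0,0.5,0],[-0.07,0.1,0,0.5,0],[-0.07,0.1,0,0.5,0],[-0.07,0.1,0,0.5,0],[-0.07,0.1,0,0.5,0],[-0.07,0.1,0,0.5,0],[-0.07,0.1,0,0.5,0],[-0.07,0.1,0,0.5,0],[-0.07,0.1,0,0.5,0],[-0.07,0.1,0,0.5,0],[-0.07,0.1,0,0.5,0]]'
python3 -m creep '[[-0.07,0.1,0,0.5,0],[-0.07,0.1,0,0.5,0],[-0.07,0.1,0,0.5,0],[-0.07,0.1,0,0.5,0],[-0.07,0.1,0,0.5,0],[-0.07,0.1,0,0.5,0],[-0.07,0.1,0,0.5,0],[-0.07,0.1,0,0.5,0],[-0.07,0.1,0,0.5,0],[-0.07,0.1,0,0.5,0],[0,0,0,0,0]]'
python3 chk.py f
```

```text
clock: 20.02
position: [0.6261, 0.1234, 0.014]
ee_rot: [-2.006, -2.418, -0.001]
force: [1.0, 4.7, -2.7]
width: 0.002
gripper_force: 2.3
clock: 21.4
position: [0.6668, 0.0952, 0.0142]
ee_rot: [2.394, 2.032, -0.0]
force: [1.0, 1.8, 0.4]
width: 0.008
gripper_force: 0.9
q [-0.    0.72 -0.35  1.6   0.3   0.87 -0.63] tool-y ang -9.35246084186363 clock 21.4
finger rel axis in tool mm [ 1.13313412e+02  8.34654237e+01 -3.53256932e-02]
((562.5514526367188, -28.221534729003906), (157.25437927246094, 208.47845458984375), 80.08196258544922)
((551.5205078125, 6.4807586669921875), (216.359130859375, 186.1486358642578), 79.78886413574219)
```

View pics/f.png

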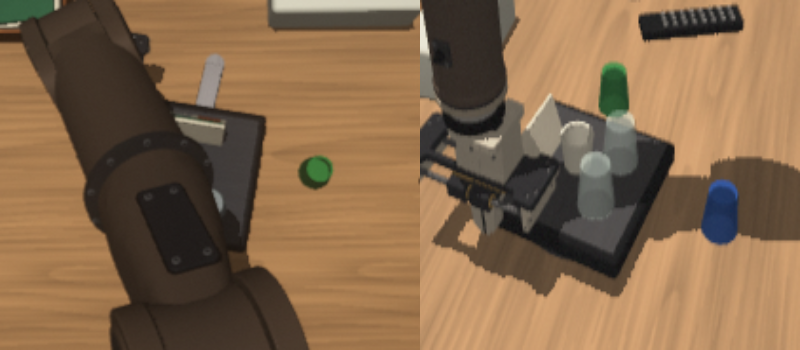

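The tray is at about -10°. I'll give it the last 3.5°, then pull straight out, rise and look again.

```bash
python3 -m creep '[[-0.06,0.09,0,0.45,0],[-0.06,0.09,0,0.45,0],[0,0,0,0,0],[0.3,0,0,0,0],[0.5,0,0,0,0],[0.5,0,0,0,0],[0.4,0,-0.5,0,0],[0,0,-1,0,0],[0,0,-1,0,0],[0,0,-1,0,0],[0,0,-1,0,0]]'
python3 -m creep '[[0.9,0,0,0,0],[0.9,0,0,0,0],[0.9,0,0,0,0],[0.9,0,0,0,0],[0,0,0,0,0],[0,0,0,0,0]]'
python3 chk.py g;python3 - <<'E'
from h import *;from cell import vision
for n in('top','side'):
    d=vision.get_image(n);rc,_=tray(d);c=np.array(rc[0])/1000;p=tongue(d,c);q=p-[.566,-.003]
    r=cv2.fitLine(p.astype(np.float32),2,0,.01,.01)[:2,0];print(rc,len(p),np.degrees(np.arctan2(q.mean(0)[1],q.mean(0)[0])),np.degrees(np.arctan(r[1]/r[0])))
E
```

```text
clock: 22.88
position: [0.6874, 0.1586, 0.1955]
ee_rot: [-2.454, -1.96, -0.001]
force: [0.5, 0.9, -0.4]
width: 0.003
gripper_force: 0.0
clock: 23.62
position: [0.7194, 0.2977, 0.1937]
ee_rot: [2.455, 1.96, -0.001]
force: [-0.6, -0.8, -1.0]
width: 0.005
gripper_force: 0.0
q [-0.29  0.73 -0.35  1.09  0.24  1.36 -0.83] tool-y ang -12.80271144152185 clock 23.625
finger rel axis in tool mm [ 3.27234413e+02  8.29007221e+01 -1.86320314e-01]
((566.8212890625, -2.8898162841796875), (208.67684936523438, 208.53781127929688), 76.71537780761719)
((563.4827880859375, 4.529594421386719), (216.574951171875, 211.09539794921875), 76.22054290771484)
((566.8212890625, -2.8898162841796875), (208.67684936523438, 208.53781127929688), 76.71537780761719) 268 -14.076334318896018 -13.676866
((564.147705078125, 4.762580871582031), (215.85169982910156, 211.55902099609375), 76.80787658691406) 134 -13.04034029509089 -17.04603
```

View pics/g.png

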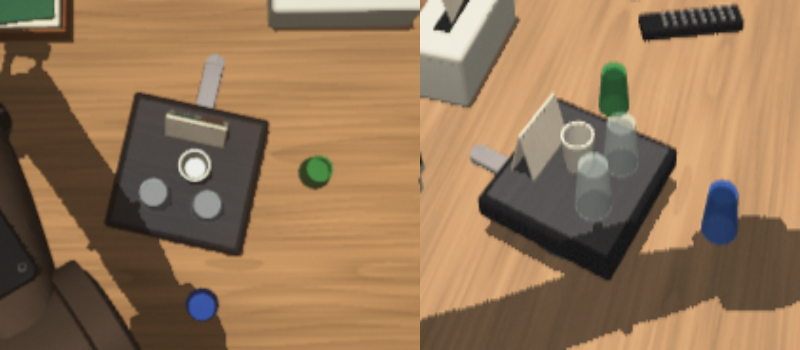

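The card at (197,128) in the left crop stands in line with the tongue at (210,80). The tray is at -13.3° and the tongue at about -13.7°. Both glasses and the pot are upright and the arm is clear.

```bash
python3 -c "
from cell import sign_off;print(sign_off())"
```

```text
the job is handed in; nothing more can be done
None
```

The job is handed in; no verdict was returned. In my last look the card stood about 0.5° off the tongue's line, the glasses and pot were upright, and the arm was clear.

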